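Start the top tier of the cupcake stand on its thread

TASK

The top tier of the wooden cupcake stand is resting loose on its threaded post: by its upright pegs, changing grip as you need, turn it backward (anticlockwise seen from above), letting it ride down on its own weight, until you feel it drop into the start of the thread, and stop there; then turn it forward (clockwise) one full turn so that the thread has caught. Finish while still gripping a peg, holding the tier still there, started but not tightened, and leave the other things on the table where they are.

Things in the scene. Friction and masses are not known exactly. Their poses are not given: they have to be found in the camera images.
- stand: wooden cupcake stand, fixed to the table; origin under its centre on the table, z up. Foot tier 240 mm across, top at 22 mm; middle tier 190 mm across, 92 to 104 mm above the table. Its round post has a coarse right-hand wooden thread (55 mm across) at the top, mostly hidden in the top tier's collar. The stand's yaw is arbitrary
- post_top (a point): centre of the post's top, 168 mm above the table, on the axis about which the top tier turns. The thread tightens against a stop one and a half turns forward of its beginning
- top_tier: loose top tier, about 0.36 kg: wooden disc 160 mm across, 12 mm thick, collar below (68 mm across, 26 mm high), three upright pegs on top. Origin on the axis at the disc's underside, 181 to 185 mm above the table at the start; x towards peg a. It only turns and rides up and down on the post. Turning friction about 0.05 N m; it stays where it is left
- peg_a (a point): centre of the top of peg a. All three pegs are alike, 14 mm in diameter, 56 mm tall above the disc, 58 mm from the axis, 120 degrees apart; a small button 8 mm high sits at the disc's centre
- peg_b (a point): centre of the top of peg b, 120 degrees anticlockwise of peg a seen from above. The tier sinks by its own weight, but a tight grip on a peg holds it up: the drop comes only while the peg is pushed round loosely (say, fingers a few mm wider than the peg) or let sink
- peg_c (a point): centre of the top of peg c, 240 degrees anticlockwise from peg a seen from above
- tier_turn (a joint): angle of the top tier about the post (rad), growing forward (clockwise seen from above, tightening), counted through full turns; it starts between 0 and 1.2, and the thread begins 0.6 to 1.8 rad backward of where the tier starts
- tier_height (a joint): height of the top tier (m), 0 to -0.004 at the start, negative is down. Turned backward it climbs slowly on top of the thread (10 mm a turn) to about -0.0005, then at the thread's beginning falls 10 mm at once; turned forward from there it sinks 10 mm a turn with 2 mm of vertical play. Lifted more than that at the beginning, it does not catch
- cake_plate: bystander: white porcelain cake plate, 200 mm across, 18 mm high, origin under its centre
- glass_mug: bystander: clear glass mug, 80 mm across, 95 mm high, origin under its centre
- sugar_bowl: bystander: closed white ceramic sugar bowl, 94 mm across, 97 mm high, origin under its centre
- pie_server: bystander: steel pie server lying flat, 230 mm long, up to 45 mm wide, 12 mm high, origin under its middle, blade to its +x
Not all that is in view belongs to the job. Of the things that look like the stand, the smaller one is meant.

How it is judged:
By the outcome, as a careful person would: the job done as asked, in the order asked, and still so for the second after the job is handed in, while the arm keeps its last pose, push and grip.
It also fails if it takes over 72 s, if anything falls off the work surface, if the arm or the gripper's body presses on something with over 40 N, if the wrist force passes 120 N, or if a joint passes its speed limit or range.

ROBOT

A 7-joint arm with a two-finger parallel gripper is mounted at the origin on the work surface. World frame = base frame: x ahead of the robot, y to its left, z up, the work surface at z = 0. Lengths are in m, angles in rad, forces in N, time in s.
With the tool pointing down it reaches from about 0.4 to 0.875 m from the base axis. Payload 4.4 kg.
Tool frame: the origin (TCP) lies midway between the tips of the shut fingers; the grasp point (between the pads) lies 19 mm behind it (ctrl.hold_point_z is the distance from the TCP to the grasp point, in m); z points along the fingers, y is the line along which they close (so a half turn about z gives the same grasp; the last joint's range is limited). The gripper opens to 85 mm and grips with 20 to 120 N. Pads are 22 mm wide; open, the fingers measure 114 mm over their backs; the gripper's body (76 mm by 85 mm) begins 54 mm behind the grasp point. The pads swing forward as they close: fully open they stand 13 mm farther back than shut.
Start: joints at [1.079, 0.628, 0.038, 1.517, -0.027, 0.996, -0.02], TCP at [0.269, -0.592, 0.231] pointing down, gripper open.
Joint ranges: [-3.06, 3.06], [-0.37, 2.12], [-1.25, 1.32], [0.18, 2.47], [-1.1, 4.24], [0.23, 1.98], [-2.94, 2.94]. Speed limits (rad/s): [2.57, 2.57, 3.14, 3.14, 3.14, 3.14, 3.14].

INTERFACE

Orientations are given as a rotation vector (axis times angle).
In Python, from rig import ctrl gives the robot as it stands.
- The arm moves only by the tool apply_moves, never from a script. Its argument "plan" is a list of rows, each a list of 4 numbers: the shift along the tool's x, y, z in normalised numbers (1 is 100 cm), then the turn about the tool's z in shares of 2 pi rad (1.0 is 2 pi rad). A call has 1 to 20 rows; each row is the pose to reach, as a shift and turn from the pose commanded when the call began, along the tool's axes at that moment; what a row does not reach only later rows make up. A row lasts 1/8 s, in which the tool goes at most 62.5 mm and 10.7 degrees, less where a joint would pass 70% of its speed; a pose out of reach is approached as far as the arm can. No shift or turn number may pass 1 either way. A call with a gripper value outside its range is refused whole. "grip" is the opening, from 0 (shut) to 1 (fully open), set as the call begins (left out, the last holds). The fingers move at their own pace and stop on an object; "newtons" is the grip in N (left out, the last holds). Time passes only in rows, so rows that repeat a pose let the fingers close. It gives the time, the measured TCP pose, the force, the opening and the grip force at its end, in the units of the state.
- ctrl.observe(): the state, without advancing time (a new reading comes with each control period).
- ctrl.get_image(name): name is "scene" or "top" or "wrist"; returns a dict with "color" (400x640x3 uint8, blue, green, red), "z_map" (400x640 float32, m along the optical axis (not along the pixel's ray), 0 where there is no reading), "fov_y" (degrees; the focal length in pixels is half the picture's height over the tangent of half this angle, whatever the lens; pixels are square), "cx", "cy" (the principal point, pixels), "dist_coeffs" ([k1, k2, p1, p2, k3] as OpenCV has them; the pictures are not rectified), "position" and "orientation" of the camera in the world; the wrist camera has in their place "mount" (4x4, takes a point from camera to tool coordinates, whose origin is the TCP and whose axes are the flange's). Camera axes: x right, y down, z forward; pixel columns grow to the right and rows downward; lengths in m; the calibration is good to about 2 mm. A picture is of the moment at which its call begins: read the wrist's pose just before it.
- ctrl.finish_job(): hands the job in; it is judged then, once.
The state is a dict: "time": time; "joints": joint angles; "joint_velocities": joint speeds; "tau": joint torques, N m; "tool_pos": TCP position; "eef_rot": TCP orientation; "contact_force": force on the tool from outside, world axes, zero at the start; "torque": the same for the moment, N m; "width": opening from 0.0 (shut) to 1.0 (fully open); "finger_force": force on a finger pad.
Only numpy, scipy, OpenCV 4.12 (cv2) and the standard library are available. Lean on these libraries where they do the work, as an engineer would, in place of code of your own. Each camera call takes 0.05 s, during which the arm holds its last target. There are 200 camera calls.

## Working session

There is one attempt and no reset: what is moved stays moved. The work goes in short steps, Python scripts to look and compute and a tool call to move; the robot and the scene stay as the last step left them, time stands still between calls to the robot, and variables do not carry over. Pictures are saved under pics/ and viewed, at most 10 in all, crops included, and the job is handed in when it is done.

Besides the shell and the picture viewer there is one more tool, called after "Call:" as name(argument=value, ...), one argument or row to a line, values as JSON. apply_moves: Moves the arm, as the interface text tells. Its arguments: {"type":"object","properties":{"plan":{"type":"array"},"grip":{"type":"number"},"newtons":{"type":"number"}},"required":["plan"]}

```bash
mkdir -p pics; ls
cat > h.py <<'E'
import numpy as np, cv2
from scipy.spatial.transform import Rotation as R
from rig import ctrl
def K(im):
    h=im["color"].shape[0]; f=h/2/np.tan(np.radians(im["fov_y"])/2)
    return np.array([[f,0,im["cx"]],[0,f,im["cy"]],[0,0,1.]])
def pose(im,st=None):
    if "mount" in im:
        T=np.eye(4);T[:3,:3]=R.from_rotvec(st["eef_rot"]).as_matrix();T[:3,3]=st["tool_pos"]
        T=T@np.array(im["mount"]); return T[:3,:3],T[:3,3]
    o=np.array(im["orientation"],float)
    Rm=o if o.shape==(3,3) else R.from_rotvec(o).as_matrix() if o.size==3 else R.from_quat(o).as_matrix()
    return Rm,np.array(im["position"])
def ray(im,px,st=None):
    p=cv2.undistortPoints(np.array(px,float).reshape(-1,1,2),K(im),np.array(im["dist_coeffs"],float)).reshape(-1,2)
    Rm,t=pose(im,st); return t,np.c_[p,np.ones(len(p))]@Rm.T
def on_plane(im,px,z,st=None):
    t,d=ray(im,px,st); return t+d*((z-t[2])/d[:,2])[:,None]
def cloud(im,st=None):
    h,w=im["z_map"].shape; u,v=np.meshgrid(np.arange(w),np.arange(h))
    t,d=ray(im,np.c_[u.ravel(),v.ravel()],st)
    return (t+d*im["z_map"].ravel()[:,None]).reshape(h,w,3)
E
python3 - <<'E'
from h import *
for n in("scene","top"):
    im=ctrl.get_image(n); cv2.imwrite(f"pics/{n}0.png",im["color"])
    print(n,im["position"],im["orientation"],im["fov_y"],im["cx"],im["cy"],im["dist_coeffs"],(im["z_map"]>0).mean())
print(ctrl.observe(),ctrl.hold_point_z, ctrl.get_image("wrist")["mount"])
E
```

```text
pics
scene [1.27169739 0.54209228 1.12163274] [-1.08515955 -2.39579099  0.99932267] 47.23505138000891 313.8152829842814 189.0431015745385 [-0.06749491  0.          0.          0.          0.        ] 0.99591015625
top [ 0.39151713 -0.07912247  1.87205564] [-2.19117268  2.18786485 -0.10284795] 43.20505529941605 309.83865977149964 196.86891181620584 [-0.08068659  0.          0.          0.          0.        ] 0.99601171875
{'time': 0.1, 'joints': array([ 1.07921986,  0.62928874,  0.03845195,  1.51826399, -0.02698124,
        0.99626101, -0.02000466]), 'joint_velocities': array([ 3.89688541e-05, -2.75325507e-03, -5.04406139e-04, -2.66210280e-03,
       -9.09461375e-04,  1.24285746e-03,  5.87892810e-04]), 'tau': array([ 2.82837522e-03, -5.64535654e+01,  1.23071060e+00, -1.93977910e+01,
        1.13332761e-02,  5.39698260e-03,  1.74518124e-05]), 'tool_pos': array([ 0.26826098, -0.59145913,  0.23045969]), 'eef_rot': array([-3.06905197e+00, -6.63417514e-01,  6.23987471e-04]), 'contact_force': array([-0.65398359, -0.40842524, -0.77086495]), 'torque': array([-0.06344407,  0.03545514,  0.01999075]), 'finger_force': 0.0, 'width': 0.9953819240277504} 0.0187 [[-2.58440475e-04 -9.56876882e-01 -2.90493660e-01  7.52042629e-02]
 [ 9.99999569e-01 -5.06449903e-04  7.78570661e-04  9.35492162e-04]
 [-8.92116752e-04 -2.90493333e-01  9.56876600e-01 -1.41897925e-01]
 [ 0.00000000e+00  0.00000000e+00  0.00000000e+00  1.00000000e+00]]
```

View pics/scene0.png

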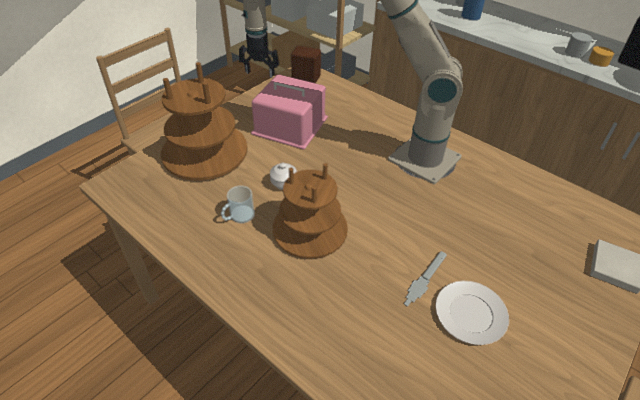

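View pics/top0.png

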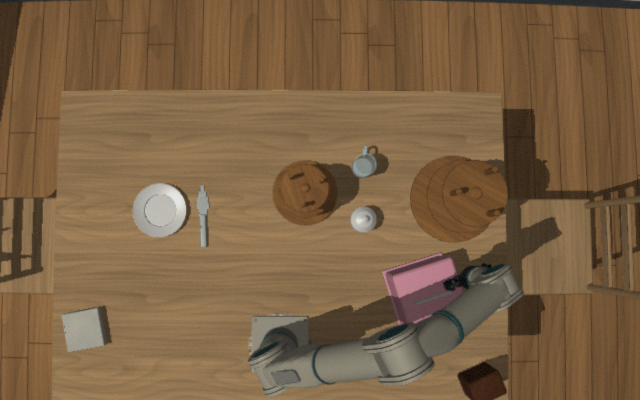

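The scene picture shows two candidates: a small stand at scene (311,205) / top (304,190), and a large one at scene (203,125) / top (470,195). The smaller one is meant. The bystanders are the mug at top (364,165), the bowl at (363,219), the server at (203,215) and the plate at (160,210).

Run:
```python
from h import *
for n,c in(("top",(304,190)),("scene",(311,195))):
    im=ctrl.get_image(n); P=cloud(im); z=P[...,2]
    m=np.zeros(z.shape,bool); m[c[1]-60:c[1]+60,c[0]-60:c[0]+60]=1
    dm=m&(z>.186)&(z<.206); ct=P[dm]
    px=np.argwhere(dm)[:,::-1].astype(np.int32)
    e=cv2.minEnclosingCircle(on_plane(im,px.astype(float),.195)[:,:2].astype(np.float32)); print(n,"disc",e,np.median(ct[:,2]))
    k=m&(z>.215)&(z<.27)
    nn,l,s,_=cv2.connectedComponentsWithStats(k.astype(np.uint8))
    for i in range(1,nn):
        if s[i,4]<5: continue
        Q=P[l==i]; t=Q[Q[:,2]>np.percentile(Q[:,2],95)-.006]
        print(i,s[i],Q.mean(0).round(4),"top",np.median(t,0).round(4),len(t))
    x,y=c; cv2.imwrite(f"pics/c_{n}.png",cv2.resize(im["color"][y-50:y+50,x-60:x+60],None,fx=5,fy=5,interpolation=cv2.INTER_CUBIC))
```

```text
top disc ((0.5536813735961914, -0.08822334557771683), 0.07965561002492905) 0.19440156956898447
1 [289 173   4   6  19] [ 0.5878 -0.0429  0.2463] top [ 0.5881 -0.0445  0.2512] 9
2 [319 177   5   6  18] [ 0.5748 -0.1415  0.2472] top [ 0.5751 -0.1413  0.2533] 7
3 [301 202   4   5  16] [ 0.4955 -0.0812  0.2467] top [ 0.4946 -0.0802  0.2523] 9
scene disc ((0.5635232925415039, -0.08321579545736313), 0.08188003301620483) 0.1918825696655725
1 [323 163   4  12  43] [ 0.5034 -0.0777  0.236 ] top [ 0.5016 -0.0785  0.2476] 15
2 [288 168   5  12  51] [ 0.5831 -0.1387  0.2352] top [ 0.5815 -0.1409  0.2469] 18
3 [312 186   5  12  50] [ 0.5952 -0.0387  0.2356] top [ 0.5941 -0.0406  0.2467] 18
```

View pics/c_scene.png

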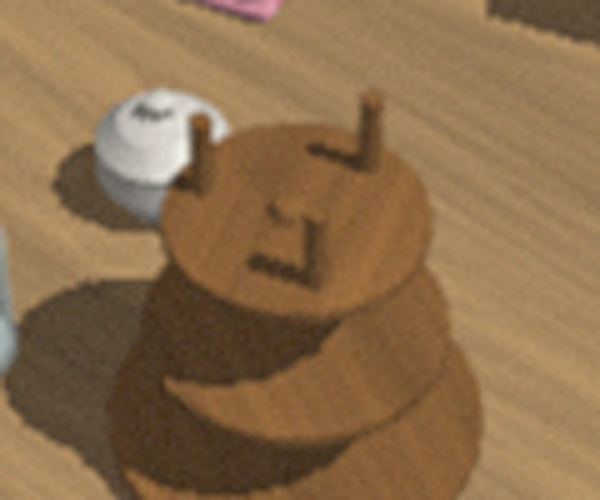

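View pics/c_top.png

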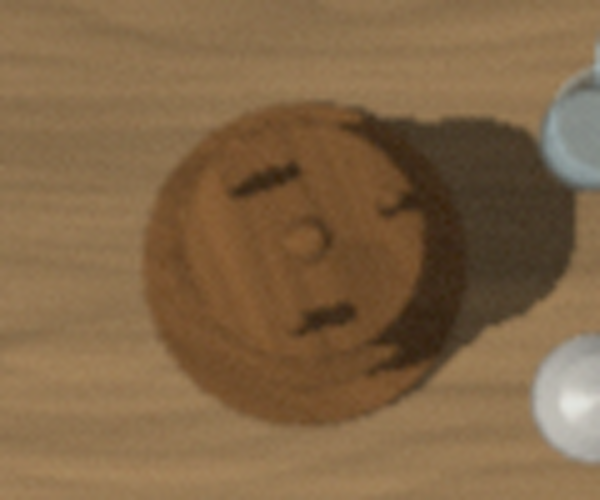

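The crops show three pegs and a button on the small stand. The tops measure about 0.25 m high and the disc top about 0.194 m, 160 mm across, so it fits the description. Next is a hover over peg P1 (about 0.590, -0.043) with tool x pointing outward.

```bash
cat >> h.py <<'E'
def delta(xyz,yaw):
    "move to TCP xyz with tool x at world yaw (deg); result in tool axes cm, deg"
    s=ctrl.observe(); M=R.from_rotvec(s["eef_rot"]).as_matrix()
    d=M.T@(np.array(xyz)-s["tool_pos"])*100; y=np.degrees(np.arctan2(M[1,0],M[0,0]))
    print("yaw now",y.round(2),"pos",s["tool_pos"].round(4),"tilt",M[:,2].round(3)," move",d.round(2),"turn",(-((yaw-y+180)%360-180)).round(2),"j",s["joints"].round(2),"F",s["contact_force"].round(1),"w",round(s["width"],3),"t",s["time"])
E
python3 -c "
from h import *
delta((.590,-.043,.36),51)"
```

```text
yaw now 24.4 pos [ 0.2684 -0.5917  0.2309] tilt [-0.     0.001 -1.   ]  move [ 51.95 -36.7  -12.88] turn -26.6 j [ 1.08  0.63  0.04  1.52 -0.03  1.   -0.02] F [ 0.2  0.6 -0.8] w 1.003 t 0.25
```

The manual's scale: shifts go in shares of 100 cm and turns go in shares of 2 pi rad. Converting my numbers, 52 cm / 100 = 0.52, -36.7 cm / 100 = -0.367, -26.6 degrees / 360 = -0.0739.

Call:
apply_moves(
  plan=[
    [0,0,-0.06,0],
    [0,0,-0.129,0],
    [0.04,-0.028,-0.129,-0.0056],
    [0.08,-0.056,-0.129,-0.0111],
    [0.125,-0.088,-0.129,-0.0167],
    [0.17,-0.12,-0.129,-0.025],
    [0.21,-0.148,-0.129,-0.0306],
    [0.25,-0.176,-0.129,-0.0361],
    [0.29,-0.205,-0.129,-0.0417],
    [0.33,-0.233,-0.129,-0.0472],
    [0.37,-0.261,-0.129,-0.0528],
    [0.41,-0.29,-0.129,-0.0583],
    [0.45,-0.318,-0.129,-0.0639],
    [0.49,-0.346,-0.129,-0.0694],
    [0.52,-0.367,-0.129,-0.0739],
    [0.52,-0.367,-0.129,-0.0739],
    [0.52,-0.367,-0.129,-0.0739],
  ],
  grip=0.5,
)

```text
time: 2.38
tool_pos: [0.5901, -0.0438, 0.3601]
eef_rot: [2.836, 1.351, -0.002]
contact_force: [-0.9, -0.2, -0.9]
width: 0.501
finger_force: 0.0
```

```bash
cat >> h.py <<'E'
def look(name=None,c=(.556,-.088)):
    s=ctrl.observe(); im=ctrl.get_image("wrist"); P=cloud(im,s); z=P[...,2]
    near=(im["z_map"]>0)&(np.hypot(P[...,0]-c[0],P[...,1]-c[1])<.1)
    d=near&(z>.16)&(z<.203); h=np.median(z[d]); print("disc z",h.round(4),d.sum())
    k=near&(z>h+.025)&(z<h+.066)
    n,l,st,_=cv2.connectedComponentsWithStats(k.astype(np.uint8)); T=[]
    for i in range(1,n):
        if st[i,4]<40: continue
        Q=P[l==i]; zt=np.percentile(Q[:,2],98); t=Q[Q[:,2]>zt-.004]; e=cv2.minEnclosingCircle(t[:,:2].astype(np.float32))
        print(st[i],"top",np.median(t,0).round(4),"circle",np.round(e[0],4),round(e[1],4))
    if name: cv2.imwrite(f"pics/{name}.png",im["color"])
E
python3 -c "
from h import *
delta((.590,-.043,.36),51);look('w1')"
```

```text
yaw now 50.95 pos [ 0.5901 -0.0438  0.3601] tilt [-0.001 -0.001 -1.   ]  move [ 0.06 -0.06  0.01] turn -0.05 j [ 0.17  0.44 -0.22  1.49  0.1   1.22 -0.75] F [-0.9 -0.2 -0.9] w 0.501 t 2.375
disc z 0.1934 14086
[310 186  16  23 310] top [ 0.5927 -0.0432  0.2492] circle [ 0.5926 -0.0435] 0.0072
```

View pics/w1.png

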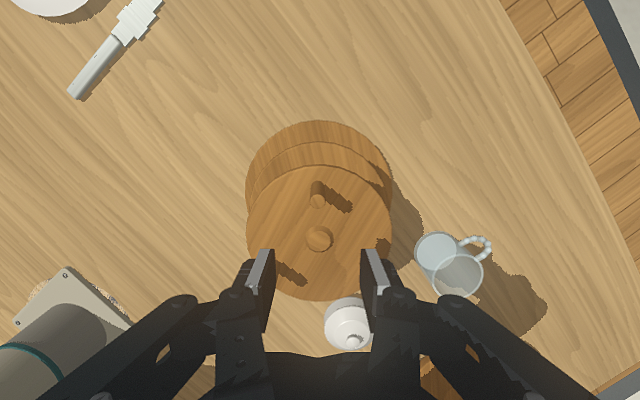

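The wrist view shows the small stand's tier, with the near peg's top at (318,193) between the fingers, the button at (319,239) and the sugar bowl at (347,318). The other pegs are behind the fingers. Next I fix the axis from the button.

Run:
```python
from h import *
s=ctrl.observe(); im=ctrl.get_image("wrist"); P=cloud(im,s); z=P[...,2]
h=.1934; k=(z>h+.005)&(z<h+.012)&(np.hypot(P[...,0]-.556,P[...,1]+.088)<.025)
print(k.sum(),np.median(P[k],0)); e=cv2.minEnclosingCircle(P[k][:,:2].astype(np.float32)); print(e)
c=np.array(e[0]); p=np.array([.5926,-.0435]); v=p-c; print("r",np.hypot(*v),"ang",np.degrees(np.arctan2(v[1],v[0])))
d=(abs(z-h)<.003)&(np.hypot(*(P[...,:2]-c).transpose(2,0,1))<.1)
print("disc",cv2.minEnclosingCircle(P[d][:,:2].astype(np.float32)))
px=cv2.findNonZero(((im["z_map"]>0)&(z>h-.004)&(np.hypot(P[...,0]-.556,P[...,1]+.088)<.1)).astype(np.uint8))
```

```text
388 [ 0.55793027 -0.08913132  0.19991035]
((0.5575132369995117, -0.08936487138271332), 0.012790663167834282)
r 0.057746578814725204 ang 52.583903897852046
disc ((0.557111382484436, -0.09000971168279648), 0.08026299625635147)
```

```bash
python3 -c "
from h import *
delta((.5927,-.0435,.212),52.5)"
```

```text
yaw now 50.86 pos [ 0.59   -0.0446  0.3603] tilt [-0.    -0.001 -1.   ]  move [ 0.27  0.14 14.83] turn -1.64 j [ 0.17  0.44 -0.22  1.49  0.1   1.22 -0.75] F [-0.6 -0.6 -0.2] w 0.498 t 2.475
```

To row units: 14.8 cm / 100 = 0.148, 13 cm / 100 = 0.13, -1.6 degrees / 360 = -0.0044.

Call:
apply_moves(
  plan=[
    [0.003,0.001,0.04,-0.0044],
    [0.003,0.001,0.08,-0.0044],
    [0.003,0.001,0.11,-0.0044],
    [0.003,0.001,0.13,-0.0044],
    [0.003,0.001,0.148,-0.0044],
    [0.003,0.001,0.148,-0.0044],
    [0.003,0.001,0.148,-0.0044],
  ],
)

```text
time: 3.35
tool_pos: [0.5935, -0.042, 0.2132]
eef_rot: [2.817, 1.39, 0.002]
contact_force: [-0.1, 0.0, 0.1]
width: 0.501
finger_force: 0.0
```

Call:
apply_moves(
  plan=[
    [0,0,0,0],
    [0,0,0,0],
    [0,0,0,0],
    [0,0,0,0],
  ],
  grip=0.23,
  newtons=20,
)

```text
time: 3.85
tool_pos: [0.5932, -0.0412, 0.2125]
eef_rot: [2.816, 1.392, 0.0]
contact_force: [-0.0, 0.9, -1.1]
width: 0.226
finger_force: 0.0
```

```bash
python3 -c "
from h import *
delta((.5927,-.0435,.212),52.5);look('w2')
im=ctrl.get_image('scene');cv2.imwrite('pics/s2.png',cv2.resize(im['color'][120:260,210:410],None,fx=3,fy=3))"
```

```text
yaw now 52.6 pos [ 0.5932 -0.0412  0.2125] tilt [ 0. -0. -1.]  move [-0.21  0.1   0.05] turn 0.1 j [ 0.16  0.57 -0.21  1.7   0.15  0.89 -0.77] F [-0.   0.9 -1.1] w 0.226 t 3.85
disc z 0.1933 12878
[ 233  248   65   93 2037] top [ 0.586  -0.0207  0.2575] circle [ 0.5806 -0.0279] 0.0129
[ 338  249   45   92 1830] top [ 0.6147 -0.0431  0.2575] circle [ 0.6094 -0.0501] 0.012
[ 298  263   35   64 1804] top [ 0.593  -0.0425  0.2491] circle [ 0.5923 -0.0436] 0.0072
[204 291  27   6  68] top [ 0.5742 -0.0109  0.258 ] circle [ 0.5733 -0.0105] 0.005
[404 291  28   7  62] top [ 0.6299 -0.0536  0.2581] circle [ 0.6301 -0.0547] 0.005
[384 295  19  14 164] top [ 0.6213 -0.053   0.2572] circle [ 0.6212 -0.0533] 0.0035
```

View pics/w2.png

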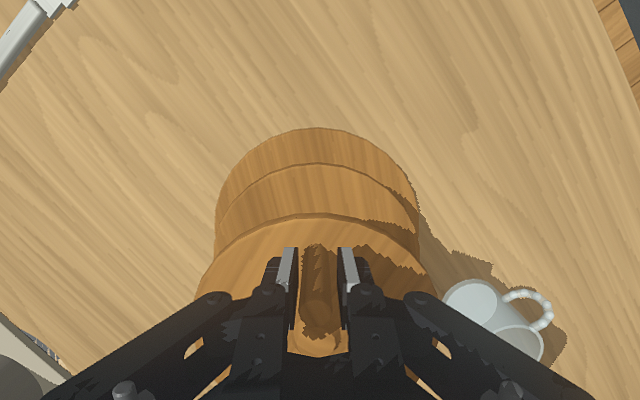

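The wrist view shows the peg at (320,290), standing free between the two pads. I begin the loose backward push, trimming the radius by 1.5 mm.

To row units: -2.72 cm / 100 = -0.0272, -1.5 cm / 100 = -0.015, -28 degrees / 360 = -0.0778.

Call:
apply_moves(
  plan=[
    [-0.0015,0,0,0],
    [-0.0017,-0.005,0,-0.0139],
    [-0.0024,-0.01,0,-0.0278],
    [-0.0035,-0.015,0,-0.0417],
    [-0.005,-0.0198,0,-0.0556],
    [-0.0069,-0.0245,0,-0.0694],
    [-0.0083,-0.0272,0,-0.0778],
    [-0.0083,-0.0272,0,-0.0778],
    [-0.0083,-0.0272,0,-0.0778],
  ],
)

```text
time: 5.08
tool_pos: [0.567, -0.0314, 0.2125]
eef_rot: [2.397, 2.03, 0.001]
contact_force: [1.4, 0.7, 0.1]
width: 0.233
finger_force: 0.7
```

```bash
cat >> h.py <<'E'
A=np.array([.5574,-.0895])
def chk():
    s=ctrl.observe(); im=ctrl.get_image("wrist"); P=cloud(im,s); z=P[...,2]; M=R.from_rotvec(s["eef_rot"]).as_matrix()
    q=P[...,:2]-A; r=np.hypot(q[...,0],q[...,1]); d=(im["z_map"]>0)&(r<.078)&(z>.165)&(z<.2)
    v=s["tool_pos"][:2]-A; print("disc z",np.median(z[d]).round(4),d.sum(),"yaw",np.degrees(np.arctan2(M[1,0],M[0,0])).round(2),"tcp ang",np.degrees(np.arctan2(v[1],v[0])).round(2),"r",np.hypot(*v).round(4),"z",s["tool_pos"][2].round(4),"j7",s["joints"][6].round(2),"F",s["contact_force"].round(1),"w",s["width"].round(3),"t",s["time"])
    # peg: in tool frame, between pads, above disc
    L=(P-s["tool_pos"])@M; k=(im["z_map"]>0)&(abs(L[...,1])<.03)&(abs(L[...,0])<.02)&(z>np.median(z[d])+.02)
    hsv=cv2.cvtColor(im["color"],cv2.COLOR_BGR2HSV); k&=(hsv[...,1]>80)
    if k.sum()>30:
        Q=P[k]; t=Q[Q[:,2]>np.percentile(Q[:,2],98)-.004]; e=cv2.minEnclosingCircle(t[:,:2].astype(np.float32)); w=np.array(e[0])-A
        print("peg n",k.sum(),"rad",round(e[1],4),"top z",np.percentile(Q[:,2],98).round(4),"ang",np.degrees(np.arctan2(w[1],w[0])).round(2),"r",np.hypot(*w).round(4))
E
python3 -c "
from h import *
chk()"
```

```text
Traceback (most recent call last):
  File "h.py", line 43, in chk
    v=s["tool_pos"][:2]-A; print("disc z",np.median(z[d]).round(4),d.sum(),"yaw",np.degrees(np.arctan2(M[1,0],M[0,0])).round(2),"tcp ang",np.degrees(np.arctan2(v[1],v[0])).round(2),"r",np.hypot(*v).round(4),"z",s["tool_pos"][2].round(4),"j7",s["joints"][6].round(2),"F",s["contact_force"].round(1),"w",s["width"].round(3),"t",s["time"])
                                                                                                                                                                                                                                                                                                              ^^^^^^^^^^^^^^^^
AttributeError: 'float' object has no attribute 'round'
```

```bash
sed -i 's/s\["width"\].round(3)/round(s["width"],3)/' h.py
python3 -c "
from h import *
chk()"
```

```text
disc z 0.1939 11350 yaw 80.55 tcp ang 80.63 r 0.059 z 0.2125 j7 -0.39 F [2.2 0.9 0.3] w 0.23 t 5.125
peg n 2585 rad 0.0299 top z 0.2636 ang 84.54 r 0.062
```

```bash
sed -i 's/(z>np.median(z\[d\])+.02)/(z>np.median(z[d])+.02)\&(z<np.median(z[d])+.0585)/; s/abs(L\[...,1\])<.03/abs(L[...,1])<.012/' h.py
```

```text
(no output)
```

To row units: -0.71 cm / 100 = -0.0071, -0.01 cm / 100 = -0.0001, -3.5 degrees / 360 = -0.0097.

Call:
apply_moves(
  plan=[
    [-0.0001,-0.0035,0,-0.0097],
    [-0.0004,-0.0071,0,-0.0194],
    [-0.0004,-0.0071,0,-0.0194],
    [-0.0004,-0.0071,0,-0.0194],
  ],
)

```text
time: 5.68
tool_pos: [0.5596, -0.0305, 0.2124]
eef_rot: [2.269, 2.173, 0.0]
contact_force: [2.4, 0.6, 0.3]
width: 0.232
finger_force: 0.8
```

```bash
python3 -c "
from h import *
chk()"
```

```text
disc z 0.1941 11264 yaw 87.53 tcp ang 87.87 r 0.0591 z 0.2124 j7 -0.29 F [2.4 0.6 0.3] w 0.232 t 5.675
peg n 2397 rad 0.0152 top z 0.2508 ang 87.08 r 0.0585
```

To row units: -0.71 cm / 100 = -0.0071, -0.35 cm / 100 = -0.0035, -7 degrees / 360 = -0.0194.

Call:
apply_moves(
  plan=[
    [-0.0005,-0.0035,0,-0.0097],
    [-0.0012,-0.0071,0,-0.0194],
    [-0.0012,-0.0071,0,-0.0194],
    [-0.0012,-0.0071,0,-0.0194],
  ],
)

```text
time: 6.22
tool_pos: [0.5522, -0.0315, 0.2122]
eef_rot: [-2.132, -2.307, 0.0]
contact_force: [0.7, 0.7, -0.2]
width: 0.231
finger_force: 0.7
```

```bash
python3 -c "
from h import *
chk()"
```

```text
disc z 0.1944 11560 yaw 94.52 tcp ang 95.12 r 0.0583 z 0.2122 j7 -0.19 F [ 0.7  0.7 -0.2] w 0.231 t 6.225
peg n 2378 rad 0.0153 top z 0.251 ang 94.32 r 0.0579
```

To row units: -0.71 cm / 100 = -0.0071, -0.35 cm / 100 = -0.0035, -7 degrees / 360 = -0.0194.

Call:
apply_moves(
  plan=[
    [-0.0001,-0.0035,0,-0.0097],
    [-0.0004,-0.0071,0,-0.0194],
    [-0.0004,-0.0071,0,-0.0194],
    [-0.0004,-0.0071,0,-0.0194],
  ],
)

```text
time: 6.78
tool_pos: [0.545, -0.0326, 0.2122]
eef_rot: [-1.987, -2.433, 0.001]
contact_force: [0.6, 1.3, 0.0]
width: 0.228
finger_force: 0.4
```

```bash
python3 -c "
from h import *
chk()"
```

```text
disc z 0.1946 11574 yaw 101.51 tcp ang 102.33 r 0.0582 z 0.2122 j7 -0.09 F [0.6 1.3 0. ] w 0.228 t 6.775
peg n 2414 rad 0.0154 top z 0.2512 ang 101.56 r 0.0574
```

To row units: -0.71 cm / 100 = -0.0071, -0.35 cm / 100 = -0.0035, -7 degrees / 360 = -0.0194.

Call:
apply_moves(
  plan=[
    [-0.0001,-0.0035,0,-0.0097],
    [-0.0004,-0.0071,0,-0.0194],
    [-0.0004,-0.0071,0,-0.0194],
    [-0.0004,-0.0071,0,-0.0194],
  ],
)

```text
time: 7.32
tool_pos: [0.5382, -0.0344, 0.2122]
eef_rot: [-1.835, -2.55, 0.001]
contact_force: [0.8, 0.6, -0.1]
width: 0.232
finger_force: 0.3
```

```bash
python3 -c "
from h import *
chk()"
```

```text
disc z 0.1948 11508 yaw 108.51 tcp ang 109.17 r 0.0584 z 0.2122 j7 0.01 F [ 0.8  0.6 -0.1] w 0.232 t 7.325
peg n 2424 rad 0.0153 top z 0.2515 ang 108.53 r 0.0575
```

To row units: -0.71 cm / 100 = -0.0071, -0.01 cm / 100 = -0.0001, -7 degrees / 360 = -0.0194.

Call:
apply_moves(
  plan=[
    [-0.0001,-0.0035,0,-0.0097],
    [-0.0004,-0.0071,0,-0.0194],
    [-0.0004,-0.0071,0,-0.0194],
    [-0.0004,-0.0071,0,-0.0194],
  ],
)

```text
time: 7.88
tool_pos: [0.5318, -0.0369, 0.2123]
eef_rot: [-1.676, -2.657, 0.0]
contact_force: [-0.1, 0.6, 0.8]
width: 0.231
finger_force: 0.4
```

```bash
python3 -c "
from h import *
chk()"
```

```text
disc z 0.195 11479 yaw 115.52 tcp ang 115.99 r 0.0585 z 0.2123 j7 0.12 F [-0.1  0.6  0.8] w 0.231 t 7.875
peg n 2395 rad 0.0154 top z 0.2517 ang 114.78 r 0.0581
```

To row units: -0.71 cm / 100 = -0.0071, -0.35 cm / 100 = -0.0035, -7 degrees / 360 = -0.0194.

Call:
apply_moves(
  plan=[
    [-0.0001,-0.0035,0,-0.0097],
    [-0.0004,-0.0071,0,-0.0194],
    [-0.0004,-0.0071,0,-0.0194],
    [-0.0004,-0.0071,0,-0.0194],
  ],
)

```text
time: 8.43
tool_pos: [0.5255, -0.0403, 0.2123]
eef_rot: [-1.511, -2.754, 0.0]
contact_force: [1.6, 0.7, 0.2]
width: 0.23
finger_force: 0.4
```

```bash
python3 -c "
from h import *
chk()"
```

```text
disc z 0.1952 11430 yaw 122.52 tcp ang 122.97 r 0.0586 z 0.2123 j7 0.22 F [1.6 0.7 0.2] w 0.23 t 8.425
peg n 2385 rad 0.0156 top z 0.2519 ang 122.57 r 0.0574
```

To row units: -0.71 cm / 100 = -0.0071, -0.35 cm / 100 = -0.0035, -7 degrees / 360 = -0.0194.

Call:
apply_moves(
  plan=[
    [-0.0001,-0.0035,0,-0.0097],
    [-0.0004,-0.0071,0,-0.0194],
    [-0.0004,-0.0071,0,-0.0194],
    [-0.0004,-0.0071,0,-0.0194],
  ],
)

```text
time: 8.98
tool_pos: [0.5197, -0.0445, 0.2123]
eef_rot: [-1.34, -2.842, 0.0]
contact_force: [0.8, 0.0, 1.5]
width: 0.233
finger_force: 0.4
```

```bash
python3 -c "
from h import *
chk()"
```

```text
disc z 0.1954 11413 yaw 129.52 tcp ang 129.94 r 0.0587 z 0.2123 j7 0.33 F [0.8 0.  1.5] w 0.233 t 8.975
peg n 2370 rad 0.0157 top z 0.2521 ang 129.11 r 0.058
```

To row units: -0.71 cm / 100 = -0.0071, -0.35 cm / 100 = -0.0035, -7 degrees / 360 = -0.0194.

Call:
apply_moves(
  plan=[
    [-0.0001,-0.0035,0,-0.0097],
    [-0.0004,-0.0071,0,-0.0194],
    [-0.0004,-0.0071,0,-0.0194],
    [-0.0004,-0.0071,0,-0.0194],
  ],
)

```text
time: 9.52
tool_pos: [0.5144, -0.0495, 0.2122]
eef_rot: [-1.164, -2.918, 0.001]
contact_force: [0.1, 0.2, -0.3]
width: 0.227
finger_force: 0.0
```

```bash
python3 -c "
from h import *
chk()"
```

```text
disc z 0.1861 13466 yaw 136.51 tcp ang 137.07 r 0.0587 z 0.2122 j7 0.44 F [ 0.1  0.2 -0.3] w 0.227 t 9.525
peg n 2138 rad 0.0155 top z 0.243 ang 136.49 r 0.0579
```

The disc fell 9.3 mm, so the tier has dropped into the thread's start with the peg at about 135°. Now forward, still loose, following down slightly.

To row units: -5.83 cm / 100 = -0.0583, 5.8 cm / 100 = 0.058, 90 degrees / 360 = 0.25.

Call:
apply_moves(
  plan=[
    [-0.0003,0.003,0,0.0083],
    [-0.0007,0.0061,0,0.0167],
    [-0.0016,0.0121,0,0.0333],
    [-0.0031,0.0179,0.0005,0.05],
    [-0.0053,0.0236,0.0005,0.0667],
    [-0.0081,0.029,0.001,0.0833],
    [-0.0114,0.0341,0.001,0.1],
    [-0.0152,0.0388,0.0015,0.1167],
    [-0.0195,0.0431,0.0015,0.1333],
    [-0.0242,0.0469,0.002,0.15],
    [-0.0293,0.0502,0.002,0.1667],
    [-0.0347,0.053,0.002,0.1833],
    [-0.0404,0.0552,0.0025,0.2],
    [-0.0462,0.0567,0.0025,0.2167],
    [-0.0522,0.0577,0.0025,0.2333],
    [-0.0583,0.058,0.0025,0.25],
    [-0.0583,0.058,0.0025,0.25],
    [-0.0583,0.058,0.0025,0.25],
  ],
)

```text
time: 11.82
tool_pos: [0.5969, -0.0469, 0.2099]
eef_rot: [2.884, 1.245, 0.001]
contact_force: [0.7, 0.0, -0.8]
width: 0.231
finger_force: 0.0
```

```bash
python3 -c "
from h import *
chk()"
```

```text
disc z 0.1833 13046 yaw 46.7 tcp ang 47.18 r 0.0581 z 0.2099 j7 -0.84 F [ 0.7  0.  -0.8] w 0.231 t 11.825
peg n 2044 rad 0.0152 top z 0.2401 ang 46.38 r 0.0591
```

To row units: -5.8 cm / 100 = -0.058, 5.77 cm / 100 = 0.0577, 90 degrees / 360 = 0.25.

Call:
apply_moves(
  plan=[
    [-0.0003,0.0061,0,0.0167],
    [-0.0013,0.0121,0,0.0333],
    [-0.0028,0.0179,0.0005,0.05],
    [-0.005,0.0236,0.0005,0.0667],
    [-0.0078,0.029,0.001,0.0833],
    [-0.0111,0.0341,0.001,0.1],
    [-0.0149,0.0388,0.0015,0.1167],
    [-0.0192,0.0431,0.0015,0.1333],
    [-0.0239,0.0469,0.002,0.15],
    [-0.029,0.0502,0.002,0.1667],
    [-0.0344,0.053,0.002,0.1833],
    [-0.0401,0.0552,0.0025,0.2],
    [-0.0459,0.0567,0.0025,0.2167],
    [-0.0519,0.0577,0.0025,0.2333],
    [-0.058,0.058,0.0025,0.25],
    [-0.058,0.058,0.0025,0.25],
    [-0.058,0.058,0.0025,0.25],
  ],
)

```text
time: 14.0
tool_pos: [0.5992, -0.129, 0.2074]
eef_rot: [-2.92, 1.158, -0.0]
contact_force: [0.2, -0.3, 0.4]
width: 0.235
finger_force: 0.1
```

```bash
python3 -c "
from h import *
chk()"
```

```text
disc z 0.1808 13050 yaw -43.27 tcp ang -43.4 r 0.0575 z 0.2074 j7 -1.99 F [ 0.2 -0.3  0.4] w 0.235 t 14.0
peg n 2181 rad 0.0153 top z 0.2378 ang -42.65 r 0.0598
```

To row units: -10 cm / 100 = -0.1, -7 cm / 100 = -0.07, -90 degrees / 360 = -0.25.

Call:
apply_moves(
  plan=[
    [0,0,0,0],
    [0,0,0,0],
    [0,0,0,0],
    [0,0,-0.03,0],
    [0,0,-0.07,0],
    [0,0,-0.1,0],
    [0,0,-0.1,-0.0278],
    [0,0,-0.1,-0.0556],
    [0,0,-0.1,-0.0833],
    [0,0,-0.1,-0.1111],
    [0,0,-0.1,-0.1389],
    [0,0,-0.1,-0.1667],
    [0,0,-0.1,-0.1944],
    [0,0,-0.1,-0.2222],
    [0,0,-0.1,-0.25],
    [0,0,-0.1,-0.25],
  ],
  grip=0.5,
)

```text
time: 16.05
tool_pos: [0.599, -0.1295, 0.3073]
eef_rot: [-2.886, -1.24, -0.0]
contact_force: [-0.6, 0.7, 0.2]
width: 0.503
finger_force: 0.0
```

To row units: -91 degrees / 360 = -0.2528.

Call:
apply_moves(
  plan=[
    [0,0,0,-0.0278],
    [0,0,0,-0.0556],
    [0,0,0,-0.0833],
    [0,0,0,-0.1111],
    [0,0,0,-0.1389],
    [0,0,0,-0.1667],
    [0,0,0,-0.1944],
    [0,0,0,-0.2222],
    [0,0,0,-0.25],
    [0,0,0,-0.2528],
    [0,0,0,-0.2528],
    [0,0,0,-0.2528],
  ],
)

```text
time: 17.55
tool_pos: [0.5991, -0.1292, 0.3074]
eef_rot: [1.139, 2.928, -0.0]
contact_force: [0.1, -0.0, -0.4]
width: 0.5
finger_force: 0.0
```

```bash
python3 -c "
from h import *
delta((.6005,-.1285,.206),138);chk();look('w3',A)"
```

```text
yaw now 137.47 pos [ 0.5991 -0.1292  0.3074] tilt [ 0. -0. -1.]  move [-0.05  0.15 10.14] turn -0.53 j [ 0.48  0.54 -0.52  1.52  0.29  1.16  0.74] F [ 0.1 -0.  -0.4] w 0.5 t 17.55
disc z 0.1808 25511 yaw 137.47 tcp ang -43.61 r 0.0576 z 0.3074 j7 0.74 F [ 0.1 -0.  -0.4] w 0.5 t 17.55
peg n 466 rad 0.0071 top z 0.2379 ang -39.95 r 0.0576
disc z 0.1808 26150
[373  75  30  24 512] top [ 0.5662 -0.0329  0.2365] circle [ 0.5667 -0.0328] 0.007
[229  84  29  23 492] top [ 0.5029 -0.1096  0.2365] circle [ 0.5037 -0.1106] 0.0064
[312 196  19  29 440] top [ 0.6009 -0.1261  0.2366] circle [ 0.6019 -0.1272] 0.0067
```

View pics/w3.png

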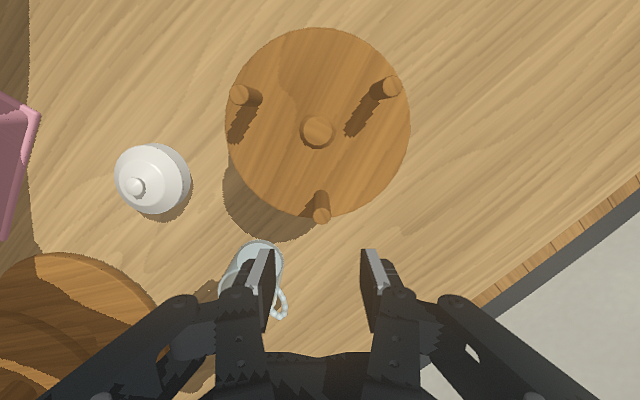

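The wrist view shows the tier from above: pegs at (321,214), (390,87) and (239,95), button at (318,131). That puts the peg at -39.4° and the axis at (0.5574, -0.0900). The mug, the bowl and the big stand are clear of the fingers.

```bash
sed -i 's/^A=.*/A=np.array([.5574,-.0900])/' h.py; python3 -c "
from h import *
delta((.6022,-.1268,.203),140.6)"
```

```text
yaw now 137.53 pos [ 0.5991 -0.1291  0.3074] tilt [ 0. -0. -1.]  move [-0.07  0.38 10.44] turn -3.07 j [ 0.48  0.54 -0.52  1.52  0.29  1.16  0.74] F [-0.4 -0.7  0.2] w 0.501 t 17.65
```

To row units: 10.4 cm / 100 = 0.104, 9 cm / 100 = 0.09, -3 degrees / 360 = -0.0083.

Call:
apply_moves(
  plan=[
    [-0.001,0.004,0,-0.0083],
    [-0.001,0.004,0.03,-0.0083],
    [-0.001,0.004,0.06,-0.0083],
    [-0.001,0.004,0.09,-0.0083],
    [-0.001,0.004,0.104,-0.0083],
    [-0.001,0.004,0.104,-0.0083],
    [-0.001,0.004,0.104,-0.0083],
  ],
)

```text
time: 18.52
tool_pos: [0.6034, -0.1269, 0.2045]
eef_rot: [1.059, 2.956, 0.001]
contact_force: [-0.1, -0.0, -0.4]
width: 0.498
finger_force: 0.0
```

Call:
apply_moves(
  plan=[
    [0,0,0,0],
    [0,0,0,0],
    [0,0,0,0],
    [0,0,0,0],
  ],
  grip=0.22,
)

```text
time: 19.02
tool_pos: [0.6025, -0.127, 0.2034]
eef_rot: [1.059, 2.957, 0.0]
contact_force: [-0.1, -0.0, -0.4]
width: 0.219
finger_force: 0.0
```

```bash
python3 -c "
from h import *
chk();look(None,A)"
```

```text
disc z 0.1808 61934 yaw 140.59 tcp ang -39.32 r 0.0583 z 0.2034 j7 0.72 F [-0.1 -0.  -0.4] w 0.219 t 19.025
peg n 2192 rad 0.0151 top z 0.2376 ang -38.86 r 0.0591
disc z 0.1808 62964
[ 145   44   69   49 2375] top [ 0.5032 -0.1093  0.2365] circle [ 0.5027 -0.1096] 0.0072
[ 417   45   68   49 2355] top [ 0.5659 -0.0334  0.2365] circle [ 0.5662 -0.0331] 0.0073
[ 254  247   79   84 3288] top [ 0.5857 -0.1327  0.2448] circle [ 0.5914 -0.138 ] 0.0113
[ 336  247   45   84 1578] top [ 0.6059 -0.1084  0.245 ] circle [ 0.6119 -0.1133] 0.0113
[234 296  18   7  68] top [ 0.5813 -0.1439  0.2458] circle [ 0.5806 -0.1445] 0.0033
[383 296  19   8  63] top [ 0.6156 -0.1021  0.2456] circle [ 0.6163 -0.1013] 0.0035
```

To row units: -5.8 cm / 100 = -0.058, -5.77 cm / 100 = -0.0577, 90 degrees / 360 = 0.25.

Call:
apply_moves(
  plan=[
    [0.0003,-0.0061,0,0.0167],
    [0.0013,-0.0121,0,0.0333],
    [0.0028,-0.0179,0.0005,0.05],
    [0.005,-0.0236,0.0005,0.0667],
    [0.0078,-0.029,0.001,0.0833],
    [0.0111,-0.0341,0.001,0.1],
    [0.0149,-0.0388,0.0015,0.1167],
    [0.0192,-0.0431,0.0015,0.1333],
    [0.0239,-0.0469,0.002,0.15],
    [0.029,-0.0502,0.002,0.1667],
    [0.0344,-0.053,0.002,0.1833],
    [0.0401,-0.0552,0.0025,0.2],
    [0.0459,-0.0567,0.0025,0.2167],
    [0.0519,-0.0577,0.0025,0.2333],
    [0.058,-0.058,0.0025,0.25],
    [0.058,-0.058,0.0025,0.25],
    [0.058,-0.058,0.0025,0.25],
  ],
)

```text
time: 21.25
tool_pos: [0.5211, -0.1346, 0.2008]
eef_rot: [-2.839, -1.345, -0.0]
contact_force: [0.4, -0.1, -0.4]
width: 0.218
finger_force: 0.0
```

```bash
python3 -c "
from h import *
chk()"
```

```text
disc z 0.1784 62138 yaw 50.72 tcp ang -129.18 r 0.0575 z 0.2008 j7 -0.53 F [ 0.4 -0.1 -0.4] w 0.218 t 21.25
peg n 2173 rad 0.0155 top z 0.2352 ang -127.96 r 0.0571
```

To row units: -5.8 cm / 100 = -0.058, -5.77 cm / 100 = -0.0577, 90 degrees / 360 = 0.25.

Call:
apply_moves(
  plan=[
    [0.0003,-0.0061,0,0.0167],
    [0.0013,-0.0121,0,0.0333],
    [0.0028,-0.0179,0.0005,0.05],
    [0.005,-0.0236,0.0005,0.0667],
    [0.0078,-0.029,0.001,0.0833],
    [0.0111,-0.0341,0.001,0.1],
    [0.0149,-0.0388,0.0015,0.1167],
    [0.0192,-0.0431,0.0015,0.1333],
    [0.0239,-0.0469,0.002,0.15],
    [0.029,-0.0502,0.002,0.1667],
    [0.0344,-0.053,0.002,0.1833],
    [0.0401,-0.0552,0.0025,0.2],
    [0.0459,-0.0567,0.0025,0.2167],
    [0.0519,-0.0577,0.0025,0.2333],
    [0.058,-0.058,0.0025,0.25],
    [0.058,-0.058,0.0025,0.25],
    [0.058,-0.058,0.0025,0.25],
  ],
)

```text
time: 23.42
tool_pos: [0.513, -0.0533, 0.1983]
eef_rot: [-2.959, 1.056, -0.0]
contact_force: [-0.2, -0.4, 0.1]
width: 0.219
finger_force: 0.0
```

```bash
python3 -c "
from h import *
chk();look(None,A)"
```

```text
disc z 0.1758 62233 yaw -39.28 tcp ang 140.38 r 0.0576 z 0.1983 j7 -1.93 F [-0.2 -0.4  0.1] w 0.219 t 23.425
peg n 2433 rad 0.0149 top z 0.2327 ang 139.6 r 0.0554
disc z 0.1758 63265
[ 419   58   69   46 2299] top [ 0.5486 -0.1462  0.2315] circle [ 0.5486 -0.1469] 0.0074
[ 151   63   67   45 2251] top [ 0.6101 -0.0691  0.2316] circle [ 0.6105 -0.0685] 0.007
[ 254  247   46   84 1610] top [ 0.5327 -0.0486  0.2399] circle [ 0.5272 -0.043 ] 0.0114
[ 305  247   76   84 3258] top [ 0.5124 -0.073   0.2398] circle [ 0.5061 -0.0684] 0.0111
[234 296  18   7  64] top [ 0.5373 -0.0374  0.2406] circle [ 0.5378 -0.0366] 0.0031
[383 296  19   8  74] top [ 0.5026 -0.0795  0.2406] circle [ 0.5019 -0.0799] 0.0035
```

To row units: -1.2 cm / 100 = -0.012, -0.8 cm / 100 = -0.008, 12 degrees / 360 = 0.0333.

Call:
apply_moves(
  plan=[
    [0.0001,-0.004,0,0.0111],
    [0.0006,-0.008,0,0.0222],
    [0.0013,-0.012,0,0.0333],
    [0.0013,-0.012,0,0.0333],
    [0.0013,-0.012,0,0.0333],
  ],
)

```text
time: 24.15
tool_pos: [0.5215, -0.0449, 0.1984]
eef_rot: [-2.831, 1.36, -0.0]
contact_force: [-0.5, 0.2, -0.3]
width: 0.22
finger_force: 0.1
```

Call:
apply_moves(
  plan=[
    [0,0,0,0],
    [0,0,0,0],
    [0,0,0,0],
    [0,0,0,0],
    [0,0,0,0],
    [0,0,0,0],
    [0,0,0,0],
    [0,0,0,0],
  ],
  grip=0,
  newtons=25,
)

```text
time: 25.15
tool_pos: [0.5213, -0.0448, 0.1983]
eef_rot: [2.831, -1.362, -0.001]
contact_force: [-2.5, -0.1, 1.7]
width: 0.153
finger_force: 25.1
```

```bash
python3 -c "
from h import *
chk();look('w4',A)
im=ctrl.get_image('top');cv2.imwrite('pics/t4.png',im['color'])"
```

```text
disc z 0.1754 61988 yaw -51.4 tcp ang 128.57 r 0.0578 z 0.1983 j7 -2.11 F [-2.5 -0.1  1.7] w 0.153 t 25.15
peg n 2137 rad 0.0132 top z 0.2322 ang 127.79 r 0.0558
disc z 0.1754 63056
[ 154   56   67   47 2254] top [ 0.6136 -0.0825  0.2311] circle [ 0.6134 -0.082 ] 0.0072
[ 422   62   68   45 2295] top [ 0.5352 -0.1427  0.2312] circle [ 0.5348 -0.1429] 0.0071
[ 262  247  111   84 4556] top [ 0.5259 -0.0484  0.2397] circle [ 0.53   -0.0541] 0.0205
[241 295  19   8  54] top [ 0.5463 -0.0356  0.2402] circle [ 0.5469 -0.0348] 0.0032
[375 295  16   7  49] top [ 0.5084 -0.0657  0.2399] circle [ 0.5079 -0.0661] 0.0027
```

View pics/w4.png

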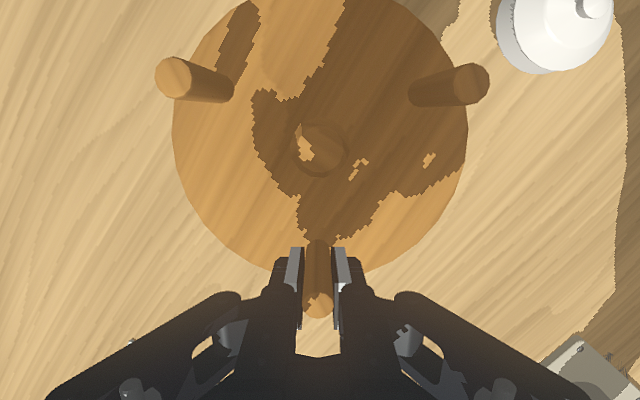

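View pics/t4.png

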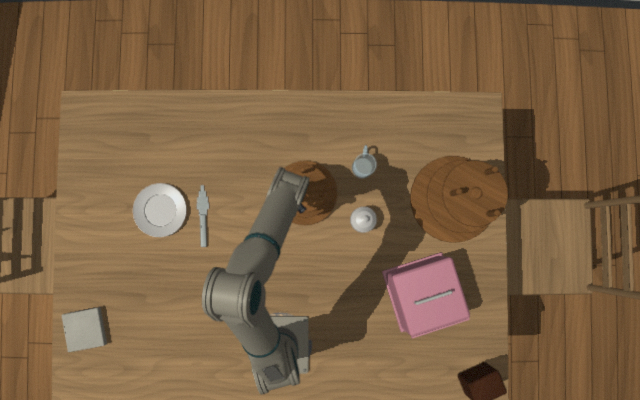

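The wrist view shows the peg clamped at (318,280). The other pegs stand where they should, so the tier is about 360° forward of the drop and about 10.7 mm lower. The top view shows the mug, bowl, server and plate at the same pixels as before. Handing in.

```bash
python3 -c "
from rig import ctrl
print(ctrl.finish_job())"
```

```text
the job is handed in; nothing more can be done
None
```

I handed the job in at about 25 s: the tier was turned backward until it dropped about 9 mm into the thread, then turned forward one full turn (within about 5°), sinking a further 10.7 mm, and one peg is still gripped with 25 N; the bystanders look unmoved.

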